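Unstack the spare tote and nest it on the sprung stand

TASK

The empty tote stacked on top of the tote of vials is in the way. Lift it off, turn it half round so that it goes in the way totes nest (both card-pocket ends pointing the same way) instead of stacking, and lower it, without dropping it, into the other empty tote, the one on the sprung stand. Press it down until both end tongues have snapped over and it sits level and fully home, but never push with more than 20 N, even though the stand gives way under it; leave it there. Leave the vials standing in their tote, that tote in its place, and the things around undisturbed.

Things in the scene. Friction and masses are not known exactly. Their poses are not given: they have to be found in the camera images.
- tote_spare: Empty white plastic stack-and-nest tote, stacked on tote_vials at the start. Open box 100 mm high; foot 124 x 48 mm, walls 2.2 mm, flaring to 139 x 65 mm at the rim; 0.12 to 0.21 kg. Origin: centre of underside; z up, x along its length to its front end, y across. Front end: a card pocket on each long side, x 20 to 58, z 53 to 82 mm. The three totes are alike.
- spare_rim (a point): Middle of tote_spare's mouth, x = y = 0, z = 92 mm; axes as the tote's. At x = 0 the rim is an upright band, z = 84 to 100 mm, 65 mm wide outside across y: grip it across from above there. With the tote home, the lower tote's rim is 28 mm below this band.
- spare_notch (a point): Top of one notch of tote_spare (x = 44, y = 27, z = 46 mm). Each long side has two notches open from the foot (wall and floor's edge) up to z = 46 mm, centred at x = 44 and x = -24 mm, 18 mm wide at the foot, 12 at the top. Being off-centre, they take the lower tote's ledges only when both front ends point the same way.
- tote_lower: Empty tote like tote_spare, same size, axes and front-end pockets, standing on the sprung stand; it is to receive tote_spare. Nested home, the upper origin is 44 mm above this one's, with 1 mm of play all round (several mm at the start of entry). Turned half round, the upper tote's foot stays on the ledges, 90 mm above (stacked).
- lower_ledge (a point): Top of one ledge of tote_lower (x = 44, y = 23, z = 90 mm). Inside each long wall are two ledges, tops at z = 90 mm, 10 mm long, centred at x = 44 and x = -24 mm, reaching from the wall in to y = 17.5 mm from the centre line. They run up into an upper tote's notches (nesting) or carry its foot (stacking).
- lower_nib (a point): Nib on the flexible tongue in the middle of tote_lower's front end wall (x = 67, z = 94 mm; another at the rear). The two catch beads on the upper tote's ends from about 7 mm above home, resist with some 8 to 16 N in all, snap over about 3 mm above home. Pressed less, it hangs 4 to 7 mm high. The deck sinks meanwhile.
- tote_vials: Tote like tote_spare, same size, axes and front-end pockets, standing on the bench with three vials upright in it; tote_spare stands on its ledges at the start, origin 90 mm higher, turned half round. It stays where it is.
- stand: Cushioned set-down stand fixed to the bench: grey base, aluminium deck 178 x 92 mm on four springs, black spring caps at the corners (tops 54 mm high). Origin: centre of the base on the bench; x along its length, z up. The deck's top, where tote_lower stands between low cleats (1.5 mm play), is at z = 42 mm unloaded; pressed on, it gives way softly and springs back, up to 22 mm.
- vial_1: Small clear glass vial with white screw cap, 29 mm in diameter, 78 mm high, standing loose in tote_vials (rear place). Origin: centre of its underside, z up.
- vial_2: Small clear glass vial with white screw cap, 29 mm in diameter, 78 mm high, standing loose in tote_vials (middle place). Origin: centre of its underside, z up.
- vial_3: Small clear glass vial with white screw cap, 29 mm in diameter, 78 mm high, standing loose in tote_vials (front place). Origin: centre of its underside, z up.
- timer: Round count-down timer, bystander, 62 mm in diameter, 38 mm high. Origin: centre of its underside.
- beaker_50: Small empty glass beaker, bystander, 46 mm in diameter, 56 mm high. Origin: centre of its underside.

How it is judged:
On the way, in this order (a step that is already met when the one before it is completed fails the run):
1. the spare tote is lifted clear of the tote of vials (z of tote_spare in the frame of tote_vials above 0.13 m), for 0.1 s.
2. the spare tote has entered the lower tote the nesting way round, its foot below the ledges (z of tote_spare in the frame of tote_lower below 0.078 m and horizontal distance between tote_spare and tote_lower below 0.012 m), for 0.1 s.
At the end, for the whole second after the job is handed in: Spare tote nested: origin 40 to 46 mm above the lower tote's, within 5 mm sideways, both level within 0.04 rad, at rest; lower tote within 12 mm of the stand's centre; tote of vials moved under 30 mm, its vials in it (within 60 mm of its centre), upright within 0.15 rad (z of tote_spare in the frame of tote_lower between 0.04 and 0.046 m and horizontal distance between tote_spare and tote_lower below 0.005 m and angle between each of tote_spare, tote_lower's own z axis and vertical below 0.04 rad and horizontal distance between tote_lower and stand below 0.012 m and linear speed of tote_spare below 0.02 m/s and distance of tote_vials from where it was at the start of the episode below 0.03 m and angle between each of vial_1, vial_2, vial_3's own z axis and vertical below 0.15 rad and horizontal distance between each of vial_1, vial_2, vial_3 and tote_vials below 0.06 m); the robot touches nothing.
It fails at once if the lower tote is pressed on the stand with more than 25 N (a push of about 20 N and the totes' weight) (contact force between tote_lower and stand above 25 N).
It fails at once if the spare tote is dropped or rammed in (z of tote_spare in the frame of tote_lower below 0.11 m and horizontal distance between tote_spare and tote_lower below 0.05 m and linear speed of tote_spare above 0.4 m/s).
It fails at once if a vial is tipped, or the tote of vials is lifted, tipped or shoved more than 40 mm (angle between any of vial_1, vial_2, vial_3's own z axis and vertical above 0.4 rad or distance of tote_vials from where it was at the start of the episode above 0.04 m or angle between tote_vials's own z axis and vertical above 0.2 rad).
It fails at once if the lower tote is knocked off the stand's middle or tipped (horizontal distance between tote_lower and stand above 0.02 m or angle between tote_lower's own z axis and vertical above 0.2 rad).
It fails at once if the timer or the beaker is knocked (distance of any of timer, beaker_50 from where it was at the start of the episode above 0.03 m).
It also fails if it takes over 58 s, if anything falls off the work surface, if the arm or the gripper's body presses on something with over 40 N, if the wrist force passes 120 N, or if a joint passes its speed limit or range.

ROBOT

A 6-joint arm with a two-finger parallel gripper is mounted at the origin on a cart in front of the work surface, level with it; the furniture and walls round the work are solid. World frame = base frame: x ahead of the robot, y to its left, z up, the work surface at z = 0. Lengths are in m, angles in rad, forces in N, time in s.
With the tool pointing down it reaches from about 0.25 to 0.85 m from the base axis. Payload 12.5 kg.
Tool frame: the origin (TCP) lies on the mounting face of the last link; the fingertips stand 186 mm ahead of it and the grasp point (between the pads) lies 167 mm ahead of it; z points along the fingers, y is the line along which they close (so a half turn about z gives the same grasp; the last joint's range is limited). The gripper opens to 93 mm and grips with 3 to 60 N. Pads are 15 mm wide; open, the fingers measure 128 mm over their backs; the gripper's body (75 mm by 188 mm) begins 65 mm behind the grasp point.
Start: joints at [-1.404, 0.351, 1.652, -0, 1.139, -0.085], TCP at [0.137, -0.533, 0.405] pointing down, gripper open.
Joint ranges: [-2.75, 2.75], [-0.79, 2.1], [0.01, 2.65], [-1.57, 4.71], [0.07, 3.14], [-2.87, 2.87]. Speed limits (rad/s): [2.22, 2.22, 2.79, 3.14, 3.14, 3.14].

INTERFACE

Orientations are given as a unit quaternion [x, y, z, w].
In Python, from rig import monitor, optics, finish_job gives the robot as it stands.
- The arm moves only by the shell command python3 -m handwheel 'ROWS' [OPENING] [FORCE]. ROWS is JSON, a list that holds one entry, the list of rows, each a list of 6 numbers: the shift along the tool's x, y, z in cm, then the turn, a rotation vector about the tool's x, y, z in rad. In form: [[[tx, ty, tz, wx, wy, wz], ...]]. A call has 1 to 5 rows; each row shifts and turns the commanded pose from where the row before left it, along the tool's axes as they then stand; what a row does not reach is not made up. A row lasts 1/12 s, in which the tool goes at most 41.7 mm and 7.16 degrees, less where a joint would pass 70% of its speed; a pose out of reach is approached as far as the arm can. A call with a gripper value outside its range is refused whole. OPENING is the finger opening in cm, from 0 to 9.3, set as the call begins (- or left out, the last holds). The fingers move at their own pace and stop on an object; FORCE is the grip in N (left out, the last holds). Time passes only in rows, so rows that do not move let the fingers close. It gives the time, the measured TCP pose, the force, the opening and the grip force at its end, in the units of the state.
- monitor.get_state(): the state, without advancing time (a new reading comes with each control period).
- optics.camera(name): name is "side" or "top" or "wrist"; returns the picture (420x560x3 uint8, blue, green, red); there is no depth.
- optics.get_calibration(name): a dict with "mtx" (3x3 intrinsics, pixels), "view" (4x4, takes a point from world to camera coordinates); the wrist camera has in their place "mount" (4x4, takes a point from camera to tool coordinates, whose origin is the TCP and whose axes are the flange's). Camera axes: x right, y down, z forward; pixel columns grow to the right and rows downward; lengths in m; the calibration is good to about 2 mm. The wrist camera is an equidistant fisheye: a pixel r from the principal point sees the ray r / f radians off the axis. A picture is of the moment at which its call begins: read the wrist's pose just before it. get_calibration takes no time and is no camera call.
- finish_job(): hands the job in; it is judged then, once.
The state is a dict: "time": time; "joint_positions": joint angles; "dq": joint speeds; "effort": joint torques, N m; "tool_pos": TCP position; "eef_rot": TCP orientation; "ft_force": force on the tool from outside, world axes, zero at the start; "torque": the same for the moment, N m; "grip_width": finger opening in m; "gripper_force": force on a finger pad.
Only numpy, scipy, OpenCV 4.12 (cv2) and the standard library are available. Lean on these libraries where they do the work, as an engineer would, in place of code of your own. Each camera call takes 0.05 s, during which the arm holds its last target. There are 200 camera calls.

## Working session

There is one attempt and no reset: what is moved stays moved. The work goes in short steps, Python scripts to look and compute and a shell command to move; the robot and the scene stay as the last step left them, time stands still between calls to the robot, and variables do not carry over. Pictures are saved under pics/ and viewed, at most 10 in all, crops included, and the job is handed in when it is done.

```bash
mkdir -p pics
python3 - <<'E'
from rig import monitor, optics
import cv2, numpy as np
s=monitor.get_state(); print(s)
for n in ("side","top"):
    im=optics.camera(n); cv2.imwrite(f"pics/{n}0.png",im)
    c=optics.get_calibration(n); print(n,c)
print(optics.get_calibration("wrist"))
E
```

```text
{'time': 0.0, 'joint_positions': array([-1.40359895e+00,  3.51245906e-01,  1.65241290e+00,  4.17106665e-06,
        1.13911011e+00, -8.46326864e-02]), 'dq': array([ 0.00014324, -0.00063014, -0.00078538, -0.00071937,  0.00075996,
       -0.00069502]), 'effort': array([ 2.29646837e-03, -4.97314918e+01, -2.85251105e+01,  7.00356346e-02,
        2.57132447e-02, -9.89540422e-05]), 'tool_pos': array([ 0.13703403, -0.53252633,  0.40420026]), 'eef_rot': array([ 9.92083109e-01,  1.25581686e-01, -2.23804036e-05, -5.87706963e-04]), 'ft_force': array([ 0.93767123,  0.07335067, -0.60745879]), 'torque': array([ 0.03506323, -0.00131021, -0.0413347 ]), 'gripper_force': 0.0, 'grip_width': 0.09318463690886428}
side {'mtx': array([[466.87339928,   0.        , 280.93401131],
       [  0.        , 466.87339928, 212.68205146],
       [  0.        ,   0.        ,   1.        ]]), 'view': array([[-0.99930822,  0.03300316,  0.01714264,  0.54936233],
       [ 0.00495267,  0.57494389, -0.81817785,  0.20370665],
       [-0.03685851, -0.81752695, -0.57470961,  0.85698677],
       [ 0.        ,  0.        ,  0.  
[... 258 characters left out ...]
,
       [-0.987798  , -0.0294653 , -0.15292777,  0.56127983],
       [ 0.15309261, -0.00340858, -0.98820597,  0.98073261],
       [ 0.        ,  0.        ,  0.        ,  1.        ]])}
{'mtx': array([[325.1922621 ,   0.        , 279.82259297],
       [  0.        , 325.1922621 , 208.57663433],
       [  0.        ,   0.        ,   1.        ]]), 'mount': array([[-6.52717351e-04, -9.61127422e-01, -2.76104423e-01,
         7.60696708e-02],
       [ 9.99999767e-01, -6.82097450e-04,  1.03778311e-05,
        -5.49850106e-04],
       [-1.98304541e-04, -2.76104352e-01,  9.61127644e-01,
         1.90995255e-02],
       [ 0.00000000e+00,  0.00000000e+00,  0.00000000e+00,
         1.00000000e+00]])}
```

View pics/top0.png

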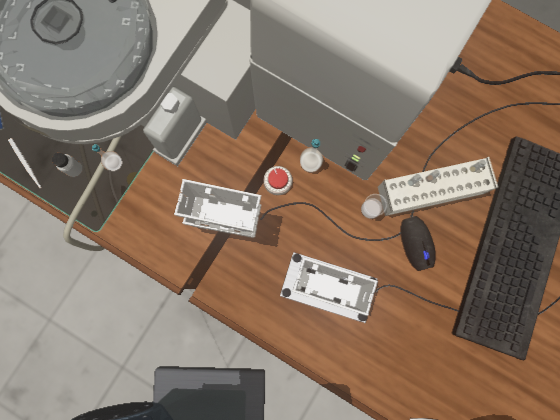

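View pics/side0.png

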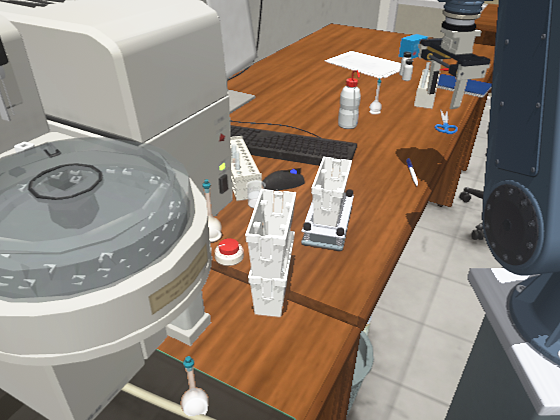

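The top picture shows the stack at about (218,208), the stand with the lower tote at (329,287), the timer at (278,180) and the beaker at (373,207). In the side picture the stack is at (270,250) and the stand at (330,205). I'll enlarge both views.

Run:
```python
import cv2, numpy as np
t=cv2.imread("pics/top0.png"); s=cv2.imread("pics/side0.png")
f=lambda im,x,y,w,h:cv2.resize(im[y:y+h,x:x+w],(400,300),interpolation=cv2.INTER_CUBIC)
cv2.imwrite("pics/c1.png",np.vstack([np.hstack([f(t,168,170,100,75),f(t,278,248,100,75)]),np.hstack([f(s,215,175,133,100),f(s,270,145,133,100)])]))
```

```text
(no output)
```

View pics/c1.png

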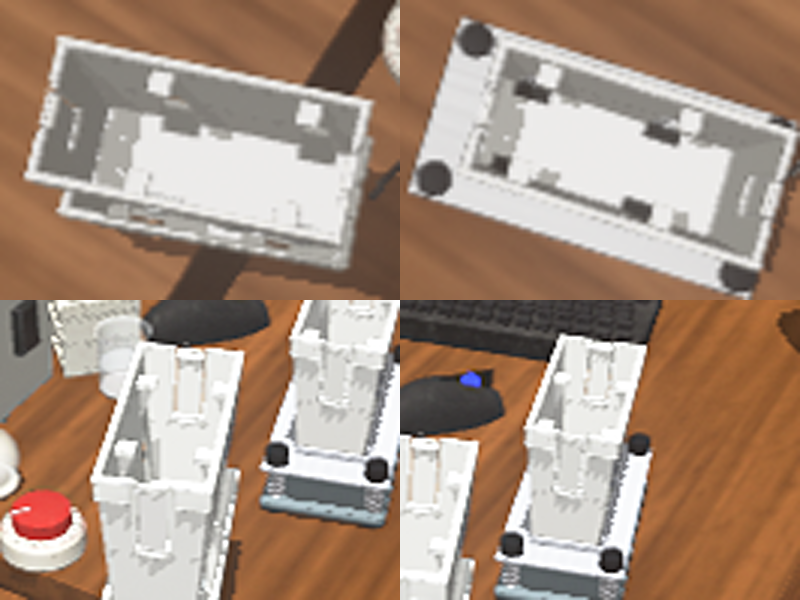

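Crops: the ledges put the spare's front end on the image right (-y) and the lower tote's front end on the image left (+y). So a true half turn is needed, and I'll compute poses from the rim corners.

```bash
cat > h.py <<'E'
import numpy as np, cv2
from scipy.spatial.transform import Rotation as R
def ray(n,px,z):
    from rig import optics
    c=optics.get_calibration(n);V=c['view'];K=c['mtx']
    d=V[:3,:3].T@np.linalg.inv(K)@[px[0],px[1],1]; o=-V[:3,:3].T@V[:3,3]
    return o+d*(z-o[2])/d[2]
def wray(px,z,st):
    from rig import optics
    c=optics.get_calibration('wrist');K=c['mtx'];M=c['mount']
    u=np.array([px[0]-K[0,2],px[1]-K[1,2]]);r=np.hypot(*u);a=r/K[0,0]
    d=np.r_[u/max(r,1e-9)*np.sin(a),np.cos(a)]
    T=R.from_quat(st['eef_rot']).as_matrix()
    o=T@M[:3,3]+st['tool_pos'];d=T@M[:3,:3]@d
    return o+d*(z-o[2])/d[2]
def rect(c,lab):  # corners TL TR BR BL
    c=np.array(c); ctr=c[:,:2].mean(0); ax=(c[1]+c[2]-c[0]-c[3])[:2]
    print(lab,'ctr',ctr.round(4),'len',np.linalg.norm(c[1]-c[0]).round(4),np.linalg.norm(c[2]-c[3]).round(4),'wid',np.linalg.norm(c[3]-c[0]).round(4),np.linalg.norm(c[2]-c[1]).round(4),'yaw TL->TR',np.arctan2(ax[1],ax[0]).round(4))
    return ctr
E
python3 - <<'E'
from h import *
S=[(183,179.5),(261.2,195.2),(255.5,230.8),(174.8,215)]
L=[(303.5,257.3),(377.2,279.2),(368.5,313.5),(294.3,291)]
rect([ray('top',p,.19) for p in S],'spare'); rect([ray('top',p,.142) for p in L],'lower')
for p in [(297,258),(286.4,292.6),(363,316.5)]: print('cap',ray('top',p,.054).round(4))
print('timer',ray('top',(278,180),.038),'beaker',ray('top',(373,207),.056))
from rig import monitor
s=monitor.get_state();print(R.from_quat(s['eef_rot']).as_matrix().round(3))
E
```

```text
spare ctr [ 0.5658 -0.0958] len 0.1411 0.1439 wid 0.0648 0.0639 yaw TL->TR -1.7391
lower ctr [ 0.4335 -0.309 ] len 0.1392 0.1389 wid 0.0632 0.0636 yaw TL->TR -1.8325
cap [ 0.4873 -0.2418  0.054 ]
cap [ 0.4183 -0.2223  0.054 ]
cap [ 0.3761 -0.3741  0.054 ]
timer [ 0.64953721 -0.19933483  0.038     ] beaker [ 0.59509371 -0.39355172  0.056     ]
[[ 0.968  0.249 -0.   ]
 [ 0.249 -0.968  0.001]
 [ 0.    -0.001 -1.   ]]
```

Sizes agree with the given ones (141×64 and 139×63 mm), and the cap midpoint agrees with the lower tote's centre. Tool yaw needs +1.15 rad now, then about -3.23 rad for the half turn, which keeps q6 at about 2.7 (within range). Moving above the stack.

```bash
python3 -m handwheel '[[[2.6,-1.6,-0.25,0,0,0],[2.6,-1.6,-0.25,0,0,0],[2.6,-1.6,-0.25,0,0,0],[2.6,-1.6,-0.25,0,0,0],[2.6,-1.6,-0.25,0,0,0]]]' 9.3 >/dev/null
python3 -m handwheel '[[[2.6,-1.6,-0.25,0,0,0],[2.6,-1.6,-0.25,0,0,0],[2.6,-1.6,-0.25,0,0,0],[2.6,-1.6,-0.25,0,0,0],[2.6,-1.6,-0.25,0,0,0]]]' >/dev/null
python3 -m handwheel '[[[2.6,-1.6,-0.25,0,0,0],[2.6,-1.6,-0.25,0,0,0],[2.6,-1.6,-0.25,0,0,0],[2.6,-1.6,-0.25,0,0,0],[2.6,-1.6,-0.25,0,0,0]]]' >/dev/null
python3 -m handwheel '[[[2.6,-1.6,-0.25,0,0,0],[2.6,-1.6,-0.25,0,0,0],[2.6,-1.6,-0.25,0,0,0],[2.6,-1.6,-0.25,0,0,0],[2.6,-1.6,-0.25,0,0,0]]]'
python3 -m handwheel '[[[0,0,0,0,0,-0.115],[0,0,0,0,0,-0.115],[0,0,0,0,0,-0.115],[0,0,0,0,0,-0.115],[0,0,0,0,0,-0.115]]]' >/dev/null
python3 -m handwheel '[[[0,0,0,0,0,-0.115],[0,0,0,0,0,-0.115],[0,0,0,0,0,-0.115],[0,0,0,0,0,-0.115],[0,0,0,0,0,-0.115]]]' >/dev/null
python3 -m handwheel '[[[0,0,0,0,0,0],[0,0,0,0,0,0]]]'
python3 - <<'E'
from h import *
from rig import monitor, optics
s=monitor.get_state();im=optics.camera('wrist');cv2.imwrite('pics/w1.png',im)
T=R.from_quat(s['eef_rot']).as_matrix();print(s['joint_positions'].round(3),np.arctan2(T[1,0],T[0,0]))
E
```

```text
time: 1.77
tool_pos: [0.5618, -0.0918, 0.4546]
eef_rot: [0.992, 0.126, -0.0, -0.0]
ft_force: [0.4, 0.2, -0.0]
grip_width: 0.0927
gripper_force: 0.0
time: 2.77
tool_pos: [0.5609, -0.0932, 0.4545]
eef_rot: [0.765, 0.644, -0.0, -0.0]
ft_force: [-0.2, -0.1, -1.3]
grip_width: 0.0929
gripper_force: 0.0
[-0.246  0.339  1.541 -0.     1.261 -0.074] 1.398189010650886
```

View pics/w1.png

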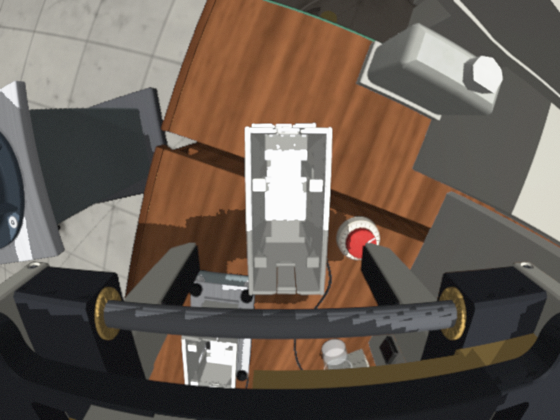

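Wrist view: the spare's mouth corners are at about (246,129), (331,129), (327,293) and (248,293). The stand shows lower left at (220,290).

Run:
```python
from h import *
from rig import monitor
s=monitor.get_state();T=R.from_quat(s['eef_rot']).as_matrix()
c=rect([wray(p,.19,s) for p in [(246,129),(247.5,293),(327,293),(331,129)]],'spare')
print('tool-frame cm',100*T.T@(np.r_[c,.349]-s['tool_pos']))
```

```text
spare ctr [ 0.5662 -0.095 ] len 0.1389 0.1395 wid 0.064 0.0696 yaw TL->TR -1.7447
tool-frame cm [-0.08687638  0.55919343 10.55570429]
```

```bash
python3 -m handwheel '[[[-0.1,0.55,0,0,0,0],[0,0,2,0,0,0],[0,0,2,0,0,0],[0,0,2,0,0,0],[0,0,2,0,0,0]]]' >/dev/null
python3 -m handwheel '[[[0,0,1,0,0,0],[0,0,1,0,0,0],[0,0,0.5,0,0,0],[0,0,0,0,0,0],[0,0,0,0,0,0]]]'
python3 -m handwheel '[[[0,0,0,0,0,0],[0,0,0,0,0,0],[0,0,0,0,0,0],[0,0,0,0,0,0],[0,0,0,0,0,0]]]' 5.5 40
python3 -m handwheel '[[[0,0,0,0,0,0],[0,0,0,0,0,0],[0,0,0,0,0,0],[0,0,0,0,0,0],[0,0,0,0,0,0]]]'
```

```text
time: 3.65
tool_pos: [0.5664, -0.0952, 0.3503]
eef_rot: [0.764, 0.645, 0.0, 0.0]
ft_force: [-0.1, 0.3, 0.3]
grip_width: 0.0926
gripper_force: 0.0
time: 4.07
tool_pos: [0.5662, -0.0951, 0.35]
eef_rot: [0.764, 0.645, 0.0, 0.0]
ft_force: [0.9, -1.5, 1.2]
grip_width: 0.0651
gripper_force: 40.0
time: 4.48
tool_pos: [0.5663, -0.0951, 0.35]
eef_rot: [0.764, 0.645, 0.0, 0.0]
ft_force: [0.7, -0.9, 3.2]
grip_width: 0.0649
gripper_force: 40.0
```

```bash
python3 -m handwheel '[[[0,0,-0.5,0,0,0],[0,0,-1,0,0,0],[0,0,-1.5,0,0,0],[0,0,-1.5,0,0,0],[0,0,-1.5,0,0,0]]]'
python3 -m handwheel '[[[0,0,-1.5,0,0,0],[0,0,-1.5,0,0,0],[0,0,-1.5,0,0,0],[0,0,-1.5,0,0,0],[0,0,-1,0,0,0]]]'
python3 -m handwheel '[[[-1.5,-0.6,0,0,0,0],[-2.3,-0.9,0,0,0,0],[-2.3,-0.9,0,0,0,0],[-2.3,-0.9,0,0,0,0],[-2.3,-0.9,0,0,0,0]]]'>/dev/null
python3 -m handwheel '[[[-2.3,-0.95,0,0,0,0],[-2.3,-0.95,0,0,0,0],[-2.3,-0.95,0,0,0,0],[-2.3,-0.95,0,0,0,0],[-2.3,-0.95,0,0,0,0]]]'>/dev/null
python3 -m handwheel '[[[-1.1,-0.5,0,0,0,0],[0,0,0,0,0,0.08],[0,0,0,0,0,0.12],[0,0,0,0,0,0.12],[0,0,0,0,0,0.12]]]'
python3 -m handwheel '[[[0,0,0,0,0,0.12],[0,0,0,0,0,0.12],[0,0,0,0,0,0.12],[0,0,0,0,0,0.12],[0,0,0,0,0,0.12]]]'>/dev/null
python3 -m handwheel '[[[0,0,0,0,0,0.12],[0,0,0,0,0,0.12],[0,0,0,0,0,0.12],[0,0,0,0,0,0.12],[0,0,0,0,0,0.12]]]'>/dev/null
python3 -m handwheel '[[[0,0,0,0,0,0.12],[0,0,0,0,0,0.12],[0,0,0,0,0,0.12],[0,0,0,0,0,0.12],[0,0,0,0,0,0.12]]]'>/dev/null
python3 -m handwheel '[[[0,0,0,0,0,0.12],[0,0,0,0,0,0.12],[0,0,0,0,0,0.12],[0,0,0,0,0,0.12],[0,0,0,0,0,0.12]]]'>/dev/null
python3 -m handwheel '[[[0,0,0,0,0,0.12],[0,0,0,0,0,0.12],[0,0,0,0,0,0.12],[0,0,0,0,0,0],[0,0,0,0,0,0]]]'
python3 - <<'E'
from h import *
from rig import monitor, optics
s=monitor.get_state()
T=R.from_quat(s['eef_rot']).as_matrix();print(s['joint_positions'].round(3),np.arctan2(T[1,0],T[0,0]))
f=[]
for n,x,y,w,h in(('side',200,60,240,180),('top',250,210,140,105)):
    im=optics.camera(n);cv2.imwrite(f'pics/{n}1.png',im)
    f.append(cv2.resize(im[y:y+h,x:x+w],(400,300)))
im=optics.camera('wrist');cv2.imwrite('pics/w2.png',im);f.append(cv2.resize(im,(400,300)));f.append(f[0]*0)
cv2.imwrite('pics/c2.png',np.vstack([np.hstack(f[:2]),np.hstack(f[2:])]))
E
```

```text
time: 4.9
tool_pos: [0.5661, -0.095, 0.411]
eef_rot: [0.764, 0.645, -0.0, -0.0]
ft_force: [0.7, 0.4, -1.1]
grip_width: 0.0646
gripper_force: 40.0
time: 5.32
tool_pos: [0.566, -0.095, 0.4818]
eef_rot: [0.764, 0.645, 0.0, 0.001]
ft_force: [0.8, 0.0, -1.8]
grip_width: 0.0646
gripper_force: 40.0
time: 6.57
tool_pos: [0.4339, -0.3086, 0.4799]
eef_rot: [0.888, 0.46, 0.0, -0.0]
ft_force: [0.4, 0.4, -1.7]
grip_width: 0.0644
gripper_force: 40.0
time: 8.65
tool_pos: [0.434, -0.3086, 0.4798]
eef_rot: [-0.624, 0.782, 0.0, 0.0]
ft_force: [-0.3, 0.7, -2.2]
grip_width: 0.0649
gripper_force: 40.0
[-0.706  0.25   1.599  0.     1.292  2.659] -1.794220156274164
```

View pics/c2.png

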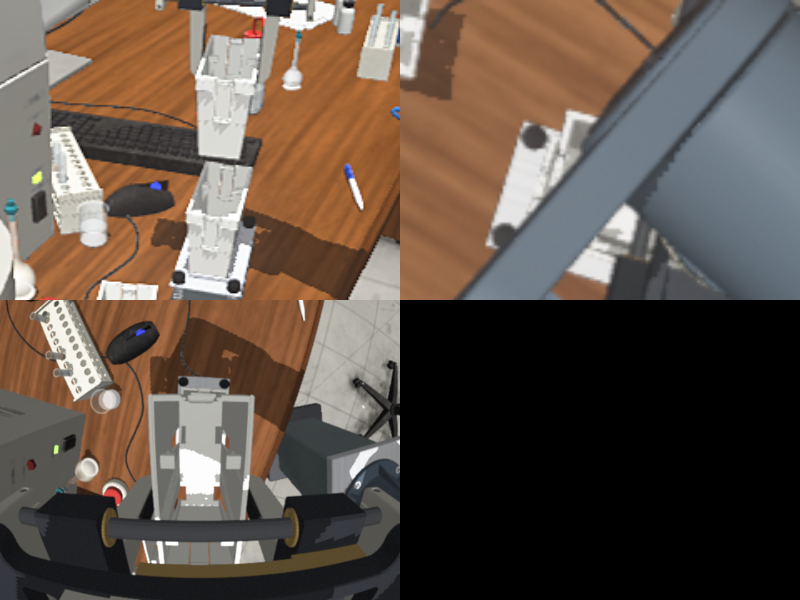

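Held square and level with the stand below it in the side crop. I'll cross-check the lower tote with the initial side view, and the spare's position along the tool with the wrist view.

Run:
```python
from h import *
from rig import monitor
f=lambda P,x0,y0,ox,oy:[ray('side',(ox+(u-x0)/3,oy+(v-y0)/3),Z) for u,v in P]
Z=.142;rect(f([(527,438),(563,338),(645,345),(610,442)],400,300,270,145),'lower')
Z=.19;rect(f([(95,480),(137,345),(243,352),(210,489)],0,300,215,175),'spare')
# zoom crops for precise corners
s0=cv2.imread('pics/side0.png');w=cv2.imread('pics/w2.png');s1=cv2.imread('pics/side1.png')
g=lambda im,x,y,W,H:cv2.resize(im[y:y+H,x:x+W],(400,300),interpolation=cv2.INTER_CUBIC)
cv2.imwrite('pics/c3.png',np.vstack([np.hstack([g(s0,300,150,66,50),g(s1,300,70,80,60)]),np.hstack([g(w,190,110,200,150),g(s0,240,180,66,50)])]))
```

```text
lower ctr [ 0.4315 -0.2995] len 0.1469 0.143 wid 0.056 0.062 yaw TL->TR -1.869
spare ctr [ 0.5646 -0.09  ] len 0.1363 0.137 wid 0.0617 0.0651 yaw TL->TR -1.7459
```

View pics/c3.png

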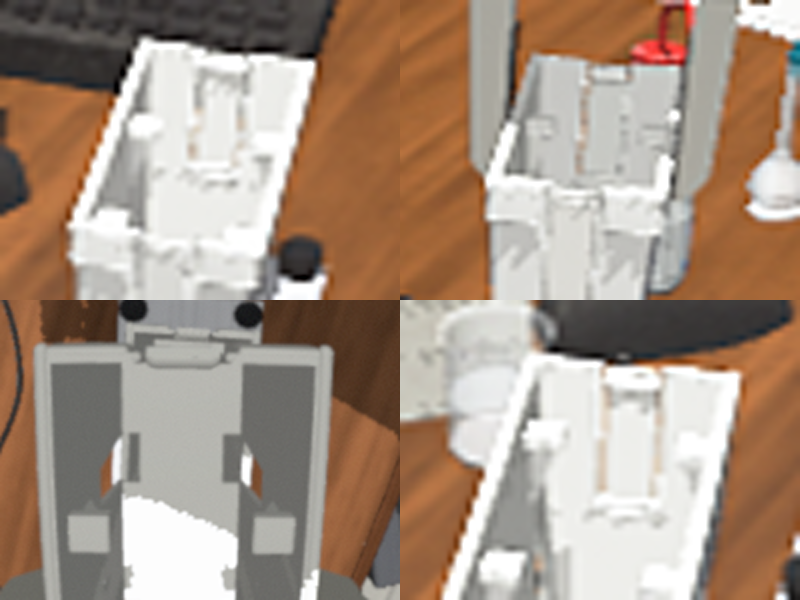

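c3: held spare corners in the side view are (327,81), (356.6,83), (354,110), (317.6,107.6). The lower tote's are (323.1,156.3), (352,159.9), (342.6,192), (311.9,187.5). The wrist view shows the far rim end at (209,133.5)-(356,133.5).

Run:
```python
from h import *
from rig import monitor
s=monitor.get_state();T=R.from_quat(s['eef_rot']).as_matrix()
Zr=s['tool_pos'][2]-.159
for z in(Zr,):
  h=rect([ray('side',p,z) for p in [(317.6,107.6),(327,81),(356.6,83),(354,110)]],'held side'); 
print('tcp',s['tool_pos'])
l=rect([ray('side',p,.142) for p in [(311.9,187.5),(323.1,156.3),(352,159.9),(342.6,192)]],'lower side')
for p in [(209,133.5),(356,133.5)]: print('tool cm',100*T.T@(wray(p,Zr,s)-s['tool_pos']))
for p in ((128+190*0,0),): pass
for p in [(190+133/2,110+10/2),(190+249/2,110+14/2)]: print('cap wrist',wray(p,.054,s))
```

```text
held side ctr [ 0.4335 -0.2977] len 0.1442 0.1427 wid 0.0655 0.0605 yaw TL->TR -1.7855
tcp [ 0.43387381 -0.30877862  0.47979115]
lower side ctr [ 0.4304 -0.3049] len 0.1397 0.1408 wid 0.0634 0.0662 yaw TL->TR -1.8529
tool cm [ 7.05339836 -2.97219906 15.89963347]
tool cm [ 7.05778013  3.40857347 15.89952596]
cap wrist [ 0.44346088 -0.39299439  0.054     ]
cap wrist [ 0.37401017 -0.37477356  0.054     ]
```

The wrist cap estimates, corrected by the held tote's bias, match the top view: stand centre (0.432,-0.308), axis -1.84 rad. Corrections are small. I'll turn the last bit and lower to just above the mouth, then on in small steps.

```bash
python3 -m handwheel '[[[-0.05,0.15,0,0,0,0.044],[0,0,1.5,0,0,0],[0,0,1.5,0,0,0],[0,0,1.5,0,0,0],[0,0,1.5,0,0,0]]]'
python3 -m handwheel '[[[0,0,1,0,0,0],[0,0,0.6,0,0,0],[0,0,0.6,0,0,0],[0,0,0.4,0,0,0],[0,0,0,0,0,0]]]'
python3 - <<'E'
from h import *
from rig import monitor, optics
f=[]
for n,x,y,w,h in(('side',285,100,100,150),('wrist',180,60,240,360)):
    im=optics.camera(n);cv2.imwrite(f'pics/{n}3.png',im)
    f.append(cv2.resize(im[y:y+h,x:x+w],(400,600),interpolation=cv2.INTER_CUBIC))
cv2.imwrite('pics/c4.png',np.hstack(f))
E
```

```text
time: 9.22
tool_pos: [0.4325, -0.308, 0.4192]
eef_rot: [-0.606, 0.796, -0.0, 0.0]
ft_force: [0.7, 0.1, -0.8]
grip_width: 0.0647
gripper_force: 40.0
time: 9.63
tool_pos: [0.4325, -0.308, 0.3933]
eef_rot: [-0.605, 0.796, 0.0, -0.0]
ft_force: [-0.2, 0.6, -0.9]
grip_width: 0.0648
gripper_force: 40.0
```

View pics/c4.png

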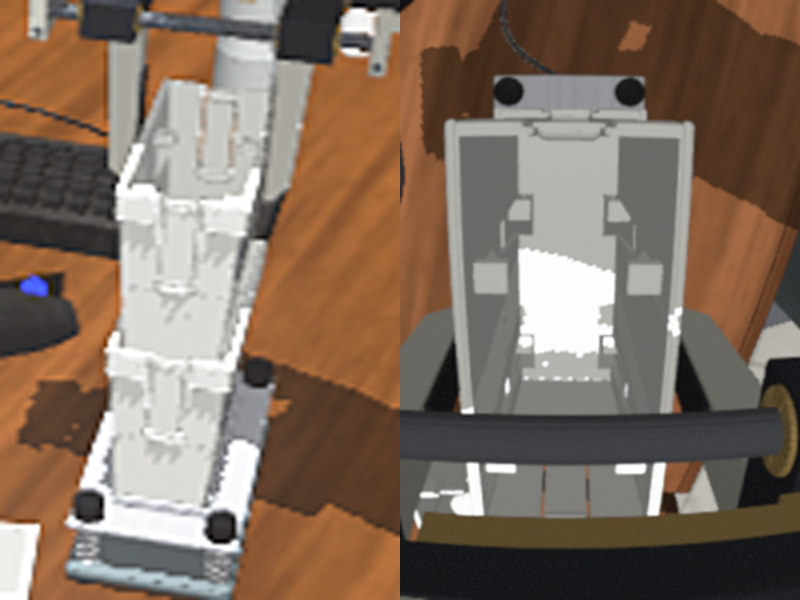

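The foot is inside the mouth, and the lower ledges show symmetrically through the notches ((520,210) and (617,210)). No contact force, so I'll lower on toward the nibs.

```bash
python3 -m handwheel '[[[0,0,0.3,0,0,0],[0,0,0.3,0,0,0],[0,0,0.2,0,0,0],[0,0,0.2,0,0,0],[0,0,0,0,0,0]]]'
python3 -m handwheel '[[[0,0,0.3,0,0,0],[0,0,0.3,0,0,0],[0,0,0.2,0,0,0],[0,0,0.2,0,0,0],[0,0,0,0,0,0]]]'
python3 -m handwheel '[[[0,0,0.2,0,0,0],[0,0,0.2,0,0,0],[0,0,0.2,0,0,0],[0,0,0.1,0,0,0],[0,0,0,0,0,0]]]'
```

```text
time: 10.15
tool_pos: [0.4324, -0.308, 0.3833]
eef_rot: [-0.605, 0.796, 0.0, -0.0]
ft_force: [-0.2, -0.2, -1.0]
grip_width: 0.0644
gripper_force: 40.0
time: 10.57
tool_pos: [0.4324, -0.308, 0.3732]
eef_rot: [-0.605, 0.796, 0.0, -0.0]
ft_force: [-0.7, 0.2, -1.6]
grip_width: 0.0647
gripper_force: 40.0
time: 10.98
tool_pos: [0.4325, -0.308, 0.3665]
eef_rot: [-0.605, 0.796, 0.0, -0.0]
ft_force: [0.2, 0.2, -1.1]
grip_width: 0.0651
gripper_force: 40.0
```

```bash
python3 -m handwheel '[[[0,0,0.2,0,0,0],[0,0,0.2,0,0,0],[0,0,0.2,0,0,0],[0,0,0.1,0,0,0],[0,0,0,0,0,0]]]'|grep -E "pos|ft"
python3 -m handwheel '[[[0,0,0.1,0,0,0],[0,0,0.1,0,0,0],[0,0,0.1,0,0,0],[0,0,0,0,0,0],[0,0,0,0,0,0]]]'|grep -E "pos|ft"
python3 -m handwheel '[[[0,0,0.1,0,0,0],[0,0,0.1,0,0,0],[0,0,0.1,0,0,0],[0,0,0,0,0,0],[0,0,0,0,0,0]]]'|grep -E "pos|ft"
```

```text
tool_pos: [0.4325, -0.3081, 0.3595]
ft_force: [0.1, -0.3, -2.5]
tool_pos: [0.4325, -0.3081, 0.3567]
ft_force: [-0.1, -0.6, -1.6]
tool_pos: [0.4325, -0.308, 0.3537]
ft_force: [0.9, -0.8, -0.6]
```

```bash
python3 -m handwheel '[[[0,0,0.1,0,0,0],[0,0,0.1,0,0,0],[0,0,0,0,0,0],[0,0,0,0,0,0]]]'|grep -E "pos|ft"
python3 -m handwheel '[[[0,0,0.1,0,0,0],[0,0,0.1,0,0,0],[0,0,0,0,0,0],[0,0,0,0,0,0]]]'|grep -E "pos|ft"
python3 -m handwheel '[[[0,0,0.1,0,0,0],[0,0,0.1,0,0,0],[0,0,0,0,0,0],[0,0,0,0,0,0]]]'|grep -E "pos|ft"
```

```text
tool_pos: [0.4325, -0.3081, 0.3519]
ft_force: [-0.1, -0.8, 1.8]
tool_pos: [0.4325, -0.3081, 0.3499]
ft_force: [-1.1, -1.5, 4.4]
tool_pos: [0.4325, -0.3082, 0.348]
ft_force: [-1.6, -1.7, 6.5]
```

```bash
python3 -m handwheel '[[[0,0,0.1,0,0,0],[0,0,0.1,0,0,0],[0,0,0,0,0,0],[0,0,0,0,0,0]]]'|grep -E "pos|ft"
python3 -m handwheel '[[[0,0,0.1,0,0,0],[0,0,0.1,0,0,0],[0,0,0,0,0,0],[0,0,0,0,0,0]]]'|grep -E "pos|ft"
python3 -m handwheel '[[[0,0,0.1,0,0,0],[0,0,0,0,0,0],[0,0,0,0,0,0]]]'|grep -E "pos|ft"
```

```text
tool_pos: [0.4325, -0.3082, 0.3462]
ft_force: [-2.0, -2.1, 8.0]
tool_pos: [0.4325, -0.3083, 0.3444]
ft_force: [-1.5, -2.1, 10.5]
tool_pos: [0.4326, -0.3083, 0.3435]
ft_force: [-2.1, -1.6, 10.9]
```

```bash
python3 -m handwheel '[[[0,0,0.1,0,0,0],[0,0,0,0,0,0],[0,0,0,0,0,0]]]'|grep -E "pos|ft"
python3 -m handwheel '[[[0,0,0.1,0,0,0],[0,0,0,0,0,0],[0,0,0,0,0,0]]]'|grep -E "pos|ft"
python3 -m handwheel '[[[0,0,0.1,0,0,0],[0,0,0,0,0,0],[0,0,0,0,0,0]]]'|grep -E "pos|ft"
```

```text
tool_pos: [0.4326, -0.3084, 0.3426]
ft_force: [-2.3, -2.6, 10.8]
tool_pos: [0.4325, -0.3083, 0.3411]
ft_force: [-1.6, -2.8, 6.6]
tool_pos: [0.4326, -0.3084, 0.3403]
ft_force: [-0.9, -3.1, 8.1]
```

The force dropped from 10.8 to 6.6 N, so it snapped. I'll press a little more to make sure both tongues are over and it is bottomed.

```bash
python3 -m handwheel '[[[0,0,0.1,0,0,0],[0,0,0,0,0,0],[0,0,0,0,0,0]]]'|grep -E "pos|ft"
python3 -m handwheel '[[[0,0,0.1,0,0,0],[0,0,0,0,0,0],[0,0,0,0,0,0]]]'|grep -E "pos|ft"
python3 -m handwheel '[[[0,0,0.1,0,0,0],[0,0,0,0,0,0],[0,0,0,0,0,0]]]'|grep -E "pos|ft"
```

```text
tool_pos: [0.4326, -0.3084, 0.3393]
ft_force: [-1.4, -3.2, 9.6]
tool_pos: [0.4325, -0.3084, 0.3384]
ft_force: [-2.7, -3.2, 8.8]
tool_pos: [0.4325, -0.3084, 0.3375]
ft_force: [-2.1, -2.5, 10.0]
```

```bash
python3 -m handwheel '[[[0,0,0.1,0,0,0],[0,0,0,0,0,0],[0,0,0,0,0,0]]]'|grep -E "pos|ft"
python3 -m handwheel '[[[0,0,0.1,0,0,0],[0,0,0,0,0,0],[0,0,0,0,0,0]]]'|grep -E "pos|ft"
python3 -m handwheel '[[[0,0,0.1,0,0,0],[0,0,0,0,0,0],[0,0,0,0,0,0]]]'|grep -E "pos|ft"
python3 - <<'E'
from h import *
from rig import monitor, optics
print(monitor.get_state()['ft_force'],monitor.get_state()['torque'])
f=[]
for n,x,y,w,h in(('side',285,110,100,150),('wrist',180,60,240,360)):
    im=optics.camera(n);cv2.imwrite(f'pics/{n}5.png',im)
    f.append(cv2.resize(im[y:y+h,x:x+w],(400,600),interpolation=cv2.INTER_CUBIC))
cv2.imwrite('pics/c5.png',np.hstack(f))
print([monitor.get_state()['ft_force'].round(1)])
E
```

```text
tool_pos: [0.4326, -0.3084, 0.3366]
ft_force: [-2.9, -2.0, 11.7]
tool_pos: [0.4326, -0.3084, 0.3357]
ft_force: [-3.9, -1.0, 12.7]
tool_pos: [0.4325, -0.3084, 0.3347]
ft_force: [-2.6, -2.2, 13.7]
[-2.59899999 -2.15609275 13.69577629] [-0.12136844  0.73471209 -0.00665051]
[array([-3.9, -1.7, 14.1])]
```

View pics/c5.png

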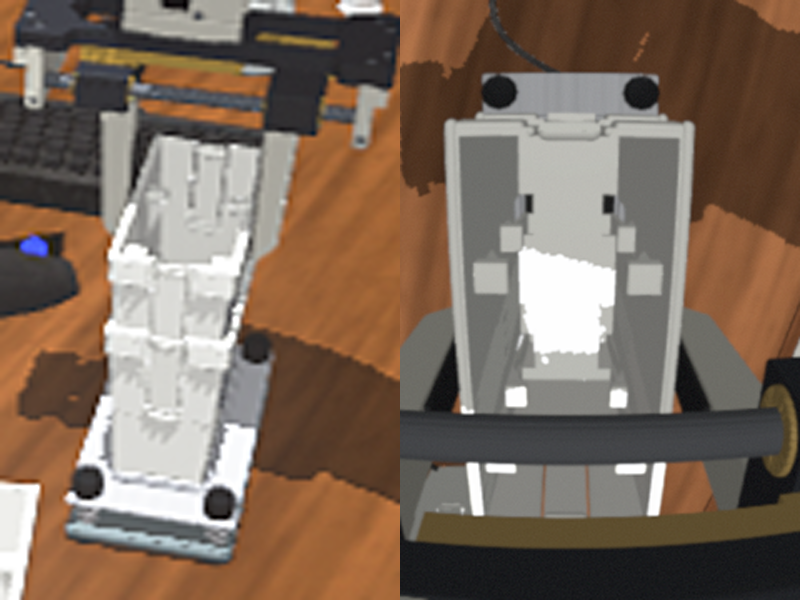

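Side view: from the caps the deck is about 10 mm down. TCP height then gives a relative height of about 44 mm, i.e. home. A touch more press (under 20 N), then ease up to unloaded and check.

```bash
python3 -m handwheel '[[[0,0,0.1,0,0,0],[0,0,0,0,0,0],[0,0,0,0,0,0]]]'|grep -E "pos|ft"
python3 -m handwheel '[[[0,0,0.1,0,0,0],[0,0,0,0,0,0],[0,0,0,0,0,0]]]'|grep -E "pos|ft"
python3 -m handwheel '[[[0,0,-0.2,0,0,0],[0,0,-0.2,0,0,0],[0,0,-0.2,0,0,0],[0,0,-0.2,0,0,0],[0,0,0,0,0,0]]]'|grep -E "pos|ft"
python3 -m handwheel '[[[0,0,-0.1,0,0,0],[0,0,-0.1,0,0,0],[0,0,0,0,0,0],[0,0,0,0,0,0]]]'|grep -E "pos|ft"
python3 - <<'E'
from h import *
from rig import optics
im=optics.camera('side');cv2.imwrite('pics/side6.png',im)
E
```

```text
tool_pos: [0.4326, -0.3084, 0.3338]
ft_force: [-3.6, -0.7, 14.4]
tool_pos: [0.4325, -0.3084, 0.3329]
ft_force: [-4.4, -1.3, 16.4]
tool_pos: [0.4325, -0.3084, 0.3405]
ft_force: [-1.4, -3.5, 7.0]
tool_pos: [0.4325, -0.3083, 0.3421]
ft_force: [-1.1, -3.6, 5.0]
```

Unloading extrapolates to zero force at TCP of about 0.346 m, which is the home height. Ease up and release.

```bash
python3 -m handwheel '[[[0,0,-0.1,0,0,0],[0,0,-0.1,0,0,0],[0,0,-0.1,0,0,0],[0,0,0,0,0,0],[0,0,0,0,0,0]]]'|grep -E "pos|ft"
python3 -m handwheel '[[[0,0,0,0,0,0],[0,0,0,0,0,0],[0,0,0,0,0,0],[0,0,0,0,0,0],[0,0,0,0,0,0]]]' 9.3
python3 -m handwheel '[[[0,0,-1,0,0,0],[0,0,-2,0,0,0],[0,0,-3,0,0,0],[0,0,-3,0,0,0],[0,0,-3,0,0,0]]]'|grep -E "pos|ft|wid"
python3 -m handwheel '[[[-2,0,-2,0,0,0],[-3,0,0,0,0,0],[-3,0,0,0,0,0],[0,0,0,0,0,0],[0,0,0,0,0,0]]]'|grep -E "pos|ft"
python3 - <<'E'
from h import *
from rig import optics
f=[]
for n,x,y,w,h in(('side',285,120,90,135),('wrist',140,60,240,360)):
    im=optics.camera(n);cv2.imwrite(f'pics/{n}7.png',im)
    f.append(cv2.resize(im[y:y+h,x:x+w],(400,600),interpolation=cv2.INTER_CUBIC))
cv2.imwrite('pics/c7.png',np.hstack(f))
E
```

```text
tool_pos: [0.4326, -0.3081, 0.3448]
ft_force: [0.0, -3.6, 3.7]
time: 18.63
tool_pos: [0.4324, -0.3079, 0.3445]
eef_rot: [-0.605, 0.796, 0.0, -0.0]
ft_force: [1.6, 0.0, -0.6]
grip_width: 0.0911
gripper_force: 0.0
tool_pos: [0.4322, -0.3078, 0.4669]
ft_force: [0.5, -0.7, -0.3]
grip_width: 0.093
tool_pos: [0.454, -0.2299, 0.4856]
ft_force: [0.7, -1.5, -0.4]
```

View pics/c7.png

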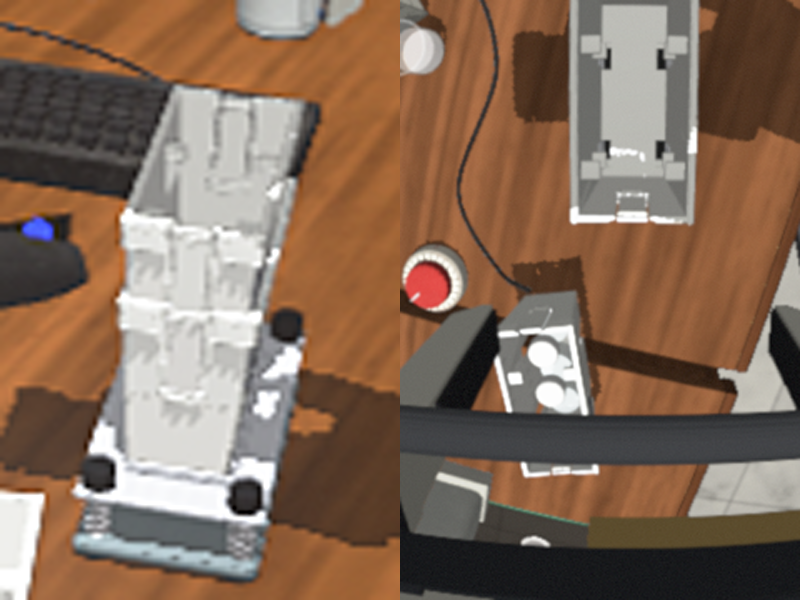

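Now nested with pockets aligned; the vials stand in their tote (middle and front caps at (543,352), (552,393)). I'll check the rim gap numerically in both views.

Run:
```python
from h import *
from rig import optics
c=optics.get_calibration('side')
def pr(p):
    q=c['mtx']@(c['view']@np.r_[p,1])[:3]; return q[:2]/q[2]
a=1.304;Rz=np.array([[np.cos(a),-np.sin(a)],[np.sin(a),np.cos(a)]])
ctr=np.array([.4325,-.3083])
for x in(.0695,-.0695):
  for y in(.0325,-.0325):
    p=ctr+Rz@[x,y]
    l=pr(np.r_[p,.140]);print(x,y,'lower',((l-[285,120])*4.444).round(0),{r:(((pr(np.r_[p,.140+r/1000])-[285,120])*4.444).round(1)).tolist() for r in(44,49)})
print('top foot/front gap px per mm')
# near-end vertical profile along the middle columns
im=cv2.imread('pics/side7.png')
g=cv2.cvtColor(im,cv2.COLOR_BGR2GRAY)
for u in(314,318,338,342): print(u,g[162:200,u].tolist())
```

```text
0.0695 0.0325 lower [254. 319.] {44: [263.5, 235.9], 49: [264.5, 226.2]}
0.0695 -0.0325 lower [115. 300.] {44: [120.1, 217.0], 49: [120.7, 207.3]}
-0.0695 0.0325 lower [289. 178.] {44: [297.8, 100.1], 49: [298.8, 91.0]}
-0.0695 -0.0325 lower [163. 162.] {44: [169.1, 84.7], 49: [169.8, 75.7]}
top foot/front gap px per mm
314 [38, 96, 146, 170, 171, 255, 255, 255, 243, 216, 230, 231, 230, 243, 195, 183, 184, 182, 203, 215, 215, 215, 206, 208, 222, 255, 238, 228, 231, 229, 228, 230, 188, 192, 197, 196, 196, 195]
318 [141, 142, 143, 141, 151, 170, 185, 255, 242, 230, 219, 228, 230, 231, 191, 189, 191, 190, 208, 223, 222, 220, 219, 218, 214, 242, 255, 246, 229, 231, 230, 230, 237, 198, 189, 191, 191, 189]
338 [201, 200, 199, 200, 199, 200, 200, 192, 181, 175, 255, 237, 230, 231, 229, 228, 230, 192, 190, 192, 193, 190, 208, 211, 222, 222, 220, 215, 255, 255, 234, 214, 229, 229, 229, 240, 201, 190]
342 [199, 199, 199, 199, 200, 200, 202, 201, 177, 171, 187, 214, 221, 219, 234, 233, 233, 255, 179, 148, 137, 128, 113, 96, 94, 108, 106, 140, 255, 255, 254, 197, 187, 192, 166, 161, 95, 101]
```

The rim gap is 18–19 px; predicted is 18.7 at home and 20.8 if it were hanging 5 mm high. The far corners also match home, so it is level and down. Handing in.

```bash
python3 -c "
from rig import finish_job
print(finish_job())"
```

```text
the job is handed in; nothing more can be done
None
```

The job is handed in, verdict not shown: the spare tote sits half-turned and nested in the lower tote, home and level by the images and force, with about 18 N peak push (wrist force plus tote weight) and the two visible vials still standing.

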